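# Slide the piston round the parts and seat it in the comparator's V

### The job

Push the aluminium piston along the grey surface plate, standing flat and never lifted or tipped, to the dial comparator at the left end, steering round the low tin, the small tin and the camshaft end so that neither the piston nor the robot touches any of them. Slide it into the comparator's V until it bears on both faces, wherever the V is set, and press it there steadily for half a second with light measuring pressure (about 10 N; less than 5 N does not count, more than 20 N spoils the setting). Then leave it seated and take the hand away.

Things in the scene. Friction and masses are not known exactly. Their poses are not given: they have to be found in the camera images.
- piston: bare aluminium engine piston standing crown up: upright cylinder 88 mm in diameter, 50 mm high, three ring grooves near the top, 0.28 to 0.56 kg, loose, too wide to grip. Origin at the centre of its underside, z up. Pushed low (10 to 30 mm above the plate) it slides without tipping; that takes about 2 to 7 N, and it stops when no longer pushed.
- plate: cast-iron surface plate, fixed, 280 x 610 x 45 mm (x, y, z). Origin at the centre of its underside, on the bench; its flat top is 45 mm above the bench, and the piston, comparator, tins and camshaft end all stand on that top. Two small tappets (31 mm wide, 25 mm high) stand at its far right edge, within 45 mm of it. A row of parts bins, 230 mm above the bench, stands close behind that edge: keep the hand clear.
- jig: dial comparator, fixed: grey foot with two rails, on them a steel carriage with a 90 degree V of two upright faces (74 mm long, 5 to 39 mm above the plate) and a dial behind (top at 117 mm). Origin on the plate's top on the V's line of symmetry, under the V's inner corner when the carriage is set fully forward; x points level along that line into the V (V opens to -x), z up. Foot reaches x = 128 mm.
- jig_seat (a point): point on the plate's top, same axes as the comparator, 62 mm in front of its origin: the centre of a piston seated in the V if the carriage is set fully forward. The rigid, clamped carriage is really set 0 to 30 mm further back (+x), differently each time and not measured: find it by feel. The V's arms reach 52 mm in front of its corner and 61 mm to either side.
- tin_low: low round tin with an overhanging lid, 77 mm in diameter, 37 mm high, fixed; not to be touched. Origin at the centre of its underside.
- paste_tin: small round tin, 57 mm in diameter, 37 mm high, fixed; not to be touched. Origin at the centre of its underside.
- cam_end: short end piece of a camshaft lying on the plate, 50 x 75 x 50 mm (x, y, z; all of it within 46 mm of its origin seen from above), fixed; not to be touched. Origin at the centre of its underside.

How it is judged (in metres and radians):
On the way:
1. the piston bears on both faces of the V (centre within 2.5 mm of the V's line of symmetry) and presses on the comparator with at least 5 N for half a second (contact force between piston and jig above 5 N and y of piston in the frame of jig between -0.0025 and 0.0025 m and x of piston in the frame of jig above -0.066 m), for 0.5 s.
At the end, for the whole second after the job is handed in: the piston stands flat and at rest in the V, its centre within 3 mm of the V's line of symmetry and 28 to 66 mm in front of the comparator's origin (y of piston in the frame of jig between -0.003 and 0.003 m and x of piston in the frame of jig between -0.066 and -0.028 m and height (world z) of piston between 0.042 and 0.049 m and angle between piston's own z axis and vertical below 0.05 rad and linear speed of piston below 0.01 m/s); the robot touches nothing.
It fails at once if the piston or the robot touches the low tin, the small tin or the camshaft end (contact force between anything else and tin_low above 0.3 N or contact force between anything else and paste_tin above 0.3 N or contact force between anything else and cam_end above 0.3 N).
It fails at once if the piston presses on the comparator with more than 20 N (contact force between piston and jig above 20 N).
It fails at once if the piston is lifted more than 6 mm or tipped more than 0.12 rad (height (world z) of piston above 0.051 m or angle between piston's own z axis and vertical above 0.12 rad).
It also fails if it takes over 61 s, if anything falls off the work surface, if the arm or the gripper's body presses on something with over 40 N, if the wrist force passes 120 N, or if a joint passes its speed limit or range.

### The arm

A 6-joint arm with a two-finger parallel gripper is mounted at the origin on a cart in front of the work surface, level with it; the furniture and walls round the work are solid. World frame = base frame: x ahead of the robot, y to its left, z up, the work surface at z = 0. Lengths are in mm, angles in rad, forces in N, time in s.
With the tool pointing down it reaches from about 300 to 775 mm from the base axis. Payload 14.6 kg.
Tool frame: the origin (TCP) lies between the finger pads; the fingertips stand 25 mm ahead of it and the grasp point (between the pads) lies 6 mm ahead of it; z points along the fingers, y is the line along which they close (so a half turn about z gives the same grasp; the last joint's range is limited). The gripper opens to 94 mm and grips with 3 to 60 N. Pads are 16 mm wide; open, the fingers measure 119 mm over their backs; the gripper's body (75 mm by 177 mm) begins 78 mm behind the grasp point.
Start: joints at [1.052, 0.3, 1.521, -0, 1.321, -0.067], TCP at [240.118, 494.806, 230.446] pointing down, gripper open.
Joint ranges: [-3.03, 3.03], [-0.79, 2.21], [0.23, 2.52], [-1.04, 4.18], [0, 3.07], [-2.55, 2.55]. Speed limits (rad/s): [2.22, 2.22, 2.57, 3.14, 3.14, 3.14].

### API

Orientations are given as [roll, pitch, yaw] about the fixed x, y, z axes, in that order (R = Rz(yaw) Ry(pitch) Rx(roll)).
In Python, from cell import manip gives the robot as it stands. The module is installed in compiled form; this text tells all that it offers.
- The arm moves only by the tool step_arm, never from a script. Its argument "series" is one flat list of numbers, 5 for each row, row after row: the shift along the world's x, y, z in mm, then the turn about the world's z in rad, then the closure, from 0 (fully open) to 1 (shut). In form: [dx, dy, dz, spin, jaw, dx, dy, dz, spin, jaw, ...]. A call has 1 to 20 rows; each row shifts and turns the commanded pose from where the row before left it; what a row does not reach is not made up. A row lasts 1/8 s, in which the tool goes at most 62.5 mm and 10.7 degrees, less where a joint would pass 70% of its speed; a pose out of reach is approached as far as the arm can. A call is refused whole if a number of a shift passes 62.5 or a number of a turn 0.188, either way. A call with a gripper value outside its range is refused whole. The fingers move at their own pace and stop on an object; "squeeze" is the grip in N (left out, the last holds). Time passes only in rows, so rows that do not move let the fingers close. It gives the time, the measured TCP pose, the force, the opening and the grip force at its end, in the units of the state.
- manip.read_state(): the state, without advancing time (a new reading comes with each control period).
- manip.camera(name): name is "scene" or "top" or "wrist"; returns (picture, depth): 480x640x3 uint8, blue, green, red; 480x640 float32, mm along the optical axis (not along the pixel's ray), 0 where there is no reading.
- manip.camera_info(name): a dict with "fovy" (degrees; the focal length in pixels is half the picture's height over the tangent of half this angle, whatever the lens; pixels are square), "cx", "cy" (the principal point, pixels), "k1" (the pictures are not rectified: a ray, as slopes to the right and down, at radius r is drawn at 1 + k1 r^2 times it, then the intrinsics apply), "eye" and "orientation" of the camera in the world. Camera axes: x right, y down, z forward; pixel columns grow to the right and rows downward; lengths in mm; the calibration is good to about 2 mm. A picture is of the moment at which its call begins: read the wrist's pose just before it. camera_info takes no time and is no camera call; for the wrist camera it gives the pose at the moment of the call.
- manip.sign_off(): hands the job in; it is judged then, once.
The state is a dict: "clock": time; "joints": joint angles; "qd": joint speeds; "effort": joint torques, N m; "eef_pos": TCP position; "eef_rot": TCP orientation; "wrist_force": force on the tool from outside, world axes, zero at the start; "moment": the same for the moment, N m; "finger_gap": finger opening in mm; "finger_force": force on a finger pad.
Only numpy, scipy, OpenCV 4.12 (cv2) and the standard library are available. Lean on these libraries where they do the work, as an engineer would, in place of code of your own. Each camera call takes 0.05 s, during which the arm holds its last target. There are 200 camera calls.

## Working session

There is one attempt and no reset: what is moved stays moved. The work goes in short steps, Python scripts to look and compute and a tool call to move; the robot and the scene stay as the last step left them, time stands still between calls to the robot, and variables do not carry over. Pictures are saved under pics/ and viewed, at most 10 in all, crops included, and the job is handed in when it is done.

Besides the shell and the picture viewer there is one more tool, called after "Call:" as name(argument=value, ...) on one line, values as JSON. step_arm: Moves the arm, as the interface text tells. Its arguments: {"type":"object","properties":{"series":{"type":"array"},"squeeze":{"type":"number"}},"required":["series"]}

```bash
mkdir -p pics
cat > h.py <<'E'
import numpy as np, cv2
from cell import manip
from scipy.spatial.transform import Rotation as R
def rot(o):
    o=np.array(o,float)
    return o if o.shape==(3,3) else (R.from_euler('xyz',o).as_matrix() if o.size==3 else R.from_quat(o).as_matrix())
def shot(n):
    i=manip.camera_info(n); p,d=manip.camera(n); return i,p,d
def rays(i,uv):
    uv=np.atleast_2d(np.array(uv,float)); f=240/np.tan(np.radians(i['fovy'])/2)
    K=np.array([[f,0,i['cx']],[0,f,i['cy']],[0,0,1]])
    s=cv2.undistortPoints(uv.reshape(-1,1,2),K,np.array([i['k1'],0,0,0,0.]),None,None,None).reshape(-1,2)
    return s
def plane(i,uv,z):
    s=rays(i,uv); D=np.c_[s,np.ones(len(s))]@rot(i['orientation']).T
    e=np.array(i['eye']); return e+D*((z-e[2])/D[:,2])[:,None]
def cloud(i,d):
    v,u=np.mgrid[0:480,0:640]; s=rays(i,np.c_[u.ravel(),v.ravel()])
    P=np.c_[s,np.ones(len(s))]*d.reshape(-1,1)
    return (P@rot(i['orientation']).T+np.array(i['eye'])).reshape(480,640,3)
E
python3 - <<'E'
from h import *
print(manip.read_state())
for n in ['scene','top']:
    i,p,d=shot(n); print(n,i); cv2.imwrite(f'pics/{n}0.png',p); np.save(f'{n}0.npy',d); cv2.imwrite(f'{n}0.png',p)
E
```

```text
{'clock': 0.0, 'joints': array([ 1.05240094e+00,  3.00465461e-01,  1.52160103e+00,  9.73694768e-06,
        1.32070520e+00, -6.66033784e-02]), 'qd': array([ 4.07612469e-05,  8.91925951e-05,  6.01845984e-04, -1.43647797e-04,
       -1.65176980e-03,  9.06406636e-05]), 'effort': array([ 1.50353237e-03, -5.31818891e+01, -3.52721822e+01,  7.08759623e-02,
        2.45482719e-02, -1.26938030e-04]), 'eef_pos': array([239.99954023, 494.60351863, 229.88097222]), 'eef_rot': array([-3.14041686e+00, -8.78796985e-05,  2.68979818e+00]), 'wrist_force': array([-4.08223438e-05,  3.20859803e-02,  7.14187237e-01]), 'moment': array([ 0.01341081, -0.00810895, -0.05707785]), 'finger_force': 0.0, 'finger_gap': 94.29709021423666}
scene {'fovy': 48.92749580935215, 'cx': 321.57912625442304, 'cy': 237.24472060499443, 'k1': -0.07382935626056725, 'eye': array([ 274.85054016, -581.57636852,  706.17854482]), 'orientation': array([-2.43462068e+00,  1.27185878e-03, -5.31508511e-01])}
top {'fovy': 50.50579507229432, 'cx': 322.98156188010796, 'cy': 234.17384682168185, 'k1': -0.03753217719505544, 'eye': array([ 448.19185513, -129.96983229, 1003.36732296]), 'orientation': array([-3.0463813 , -0.01369553, -1.56333794])}
```

View pics/top0.png

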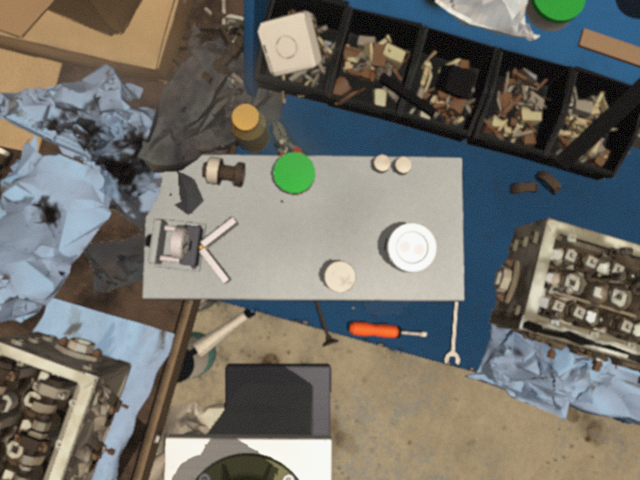

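View pics/scene0.png

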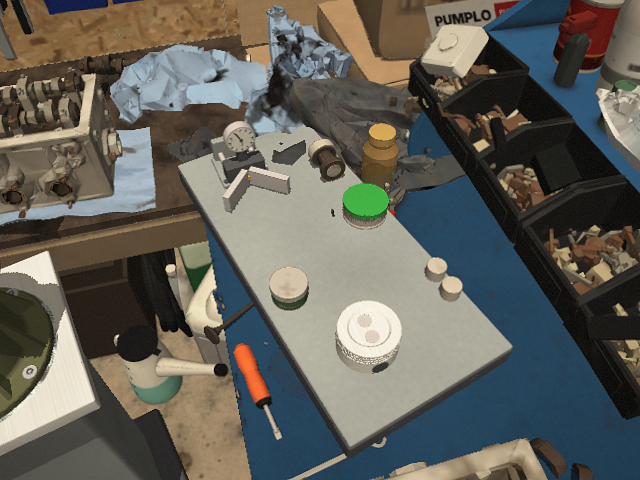

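Top view: the piston is at (411,247), the green low tin at (294,172), the small tin at (340,276), the cam end at (224,171) and the tappets at (382–403,163). The V corner is near (203,248), with arm ends near (236,220) and (227,280). The scene view agrees.

```bash
cat > m.py <<'E'
from h import *
i=manip.camera_info('top'); p=cv2.imread('top0.png'); d=np.load('top0.npy'); C=cloud(i,d)
hsv=cv2.cvtColor(p,cv2.COLOR_BGR2HSV)
def circ(u,v,r,z,mask):
    m=np.zeros((480,640),np.uint8); m[v-r:v+r,u-r:u+r]=mask[v-r:v+r,u-r:u+r]*255
    m=cv2.morphologyEx(m,cv2.MORPH_OPEN,np.ones((3,3)))
    c=max(cv2.findContours(m,cv2.RETR_EXTERNAL,cv2.CHAIN_APPROX_NONE)[0],key=cv2.contourArea)
    P=plane(i,cv2.convexHull(c).reshape(-1,2),z)[:,:2]
    (x,y),rr=cv2.minEnclosingCircle(P.astype(np.float32)); return np.round([x,y,rr],1)
Z=C[...,2]
for n,u,v,r,z in [('piston',411,247,32,95),('low',294,172,30,82),('small',340,276,24,82),('cam',224,171,26,95)]:
    hm=(Z>65)&(Z<110); s=circ(u,v,r,z,hm)
    w=np.zeros_like(hm); w[v-r:v+r,u-r:u+r]=True; w&=(Z>z-8)&(Z<z+8)
    Q=C[w]; print(n,s,'depth mean',Q.mean(0).round(1),'z95',np.percentile(Q[:,2],95).round(1), 'range',Q[:,:2].min(0).round(),Q[:,:2].max(0).round())
m=(Z>72)&(Z<92); w=np.zeros_like(m); w[208:292,190:245]=True; m&=w
cv2.imwrite('pics/vcrop.png',cv2.resize(np.hstack([p[200:300,140:250],np.repeat((m*255).astype(np.uint8)[200:300,140:250,None],3,2)]),None,fx=3.5,fy=3.5,interpolation=0))
print('plate z',np.median(Z[210:240,300:370]))
# plate corners
pm=(abs(Z-45)<6).astype(np.uint8)*255
c=max(cv2.findContours(cv2.morphologyEx(pm,cv2.MORPH_OPEN,np.ones((5,5))),0,1)[0],key=cv2.contourArea)
print('plate',plane(i,cv2.boxPoints(cv2.minAreaRect(c)),45).round())
E
python3 m.py
```

```text
piston [ 512.6 -298.4   45.8] depth mean [ 512.7 -300.4   94. ] z95 97.2 range [ 470. -344.] [ 557. -257.]
low [649.8 -87.2  39.1] depth mean [649.9 -87.8  81.1] z95 84.0 range [ 612. -125.] [690. -51.]
small [ 459.4 -171.5   28.4] depth mean [ 459.4 -171.5   82.1] z95 84.7 range [ 432. -199.] [ 488. -144.]
cam [646.1  39.4  40.7] depth mean [659.8  52.6  92.7] z95 98.1 range [630.   5.] [699.  87.]
plate z 45.23468960960241
plate [[ 416.  195.   45.]
 [ 692.  205.   45.]
 [ 693. -414.   45.]
 [ 416. -407.   45.]]
```

View pics/vcrop.png

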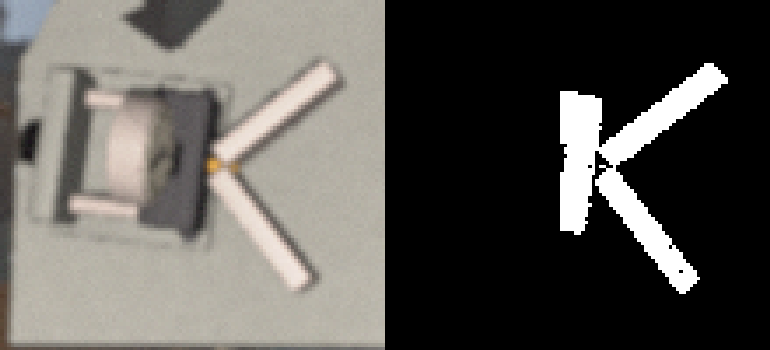

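The crop shows the two bright V arms as clean strips. They meet at crop (215,165), the upper one ends near (330,70) and the lower near (300,285).

```bash
cat > v.py <<'E'
from h import *
i=manip.camera_info('top'); p=cv2.imread('top0.png'); d=np.load('top0.npy'); Z=cloud(i,d)[...,2]
m=((Z>72)&(Z<92)).astype(np.uint8)*255
m[:, :206]=0; m[:,245:]=0; m[:208]=0; m[292:]=0
cs=sorted(cv2.findContours(m,0,cv2.CHAIN_APPROX_NONE)[0],key=cv2.contourArea)[-2:]
print([cv2.contourArea(c) for c in cs])
L=[]
for c in cs if len(cs)==2 else []:
    mm=np.zeros_like(m); cv2.drawContours(mm,[c],-1,255,-1); v,u=np.nonzero(mm)
    P=plane(i,np.c_[u,v],84)[:,:2].astype(np.float32)
    vx,vy,x,y=cv2.fitLine(P,cv2.DIST_L2,0,.01,.01).ravel()
    box=cv2.minAreaRect(P); print('arm',np.degrees(np.arctan2(vy,vx)),x,y,box)
    L.append((np.array([vx,vy]),np.array([x,y])))
(a,A),(b,B)=L
if a[1]>0:a=-a
if b[1]>0:b=-b
t=np.linalg.solve(np.c_[a,-b],B-A); X=A+a*t[0]
bis=-(a+b); bis/=np.linalg.norm(bis)
print('centreline corner',X,'bisector into V deg',np.degrees(np.arctan2(bis[1],bis[0])),'angle',np.degrees(np.arccos(a@b)))
# foot outline on the plate (jig axis check)
E
python3 v.py
python3 - <<'E'
from h import *
s=manip.read_state(); print(s['eef_pos'],s['clock'])
i=manip.camera_info('scene'); p=cv2.imread('scene0.png'); d=np.load('scene0.npy'); C=cloud(i,d); Z=C[...,2]
for n,u,v,r,z in [('piston',369,330,40,95),('low',366,202,30,82),('small',289,285,26,82),('arms',256,186,36,84)]:
    w=np.zeros(Z.shape,bool); w[v-r:v+r,u-r:u+r]=True; w&=abs(Z-z)<6
    Q=C[w][:,:2].astype(np.float32); print(n,cv2.minEnclosingCircle(Q))
E
```

```text
[225.5, 251.5]
arm 37.07219 473.96362 49.985672 ((476.2745666503906, 52.207427978515625), (69.97286224365234, 13.285614967346191), 38.71367645263672)
arm -50.586327 539.94995 44.215324 ((539.1595458984375, 45.53092956542969), (14.151983261108398, 70.61690521240234), 38.87106704711914)
centreline corner [511.74765   78.532684] bisector into V deg 83.24293 angle 92.34148
[240.00830052 494.63805865 229.94708912] 0.1
piston ((513.5889892578125, -298.7666015625), 44.62873840332031)
low ((650.032470703125, -84.56079864501953), 40.28091049194336)
small ((459.2255859375, -170.35641479492188), 29.52398109436035)
arms ((508.3621520996094, 61.35127258300781), 66.43110656738281)
```

Run:
```python
from h import *
i=manip.camera_info('top'); C=cloud(i,np.load('top0.npy')).reshape(-1,3)
i=manip.camera_info('scene'); D=cloud(i,np.load('scene0.npy')).reshape(-1,3)
A=np.r_[C,D]; x,y,z=A.T
for y0 in range(-460,240,100):
    s=(y>y0)&(y<y0+100)
    b=s&(z>120)&(x>560)&(x<1000); print(y0,'bins xmin',x[b].min().round() if b.any() else None, 'zmax x300-640',z[s&(x>300)&(x<640)].max().round(), 'x640-720',z[s&(x>640)&(x<720)].max().round())
for y0 in (-700,-600,-500,-450,-420): s=(y>y0)&(y<y0+50)&(x>350)&(x<640); print(y0,z[s].max().round())
s=(y>200)&(y<500)&(x>100)&(x<450); print('left engine',z[s].max())
```

```text
-460 bins xmin 638.0 zmax x300-640 273.0 x640-720 313.0
-360 bins xmin 662.0 zmax x300-640 101.0 x640-720 332.0
-260 bins xmin 692.0 zmax x300-640 98.0 x640-720 320.0
-160 bins xmin 703.0 zmax x300-640 1003.0 x640-720 296.0
-60 bins xmin 714.0 zmax x300-640 95.0 x640-720 131.0
40 bins xmin 638.0 zmax x300-640 165.0 x640-720 164.0
140 bins xmin 626.0 zmax x300-640 152.0 x640-720 179.0
-700 157.0
-600 298.0
-500 279.0
-450 50.0
-420 52.0
left engine 325.90412734762555
```

Call:
step_arm(series=[0, 0, 40, 0, 0.47, 10, -40, 30, -0.1, 0.47, 20, -55, 0, -0.15, 0.47, 20, -58, 0, -0.15, 0.47, 20, -58, 0, -0.15, 0.47, 20, -58, 0, -0.15, 0.47, 20, -58, 0, -0.12, 0.47, 20, -58, 0, -0.1, 0.47, 20, -58, 0, -0.1, 0.47, 20, -58, 0, -0.1, 0.47], squeeze=40)

```text
clock: 1.35
eef_pos: [410.2, -8.2, 300.5]
eef_rot: [3.141, -0.0, 1.566]
wrist_force: [1.4, -0.1, 0.2]
finger_gap: 50.0
finger_force: 0.0
```

Call:
step_arm(series=[12, -51, 0, -0.044, 0.47, 12, -51, 0, -0.044, 0.47, 12, -51, 0, -0.044, 0.47, 12, -51, 0, -0.044, 0.47, 12, -51, 0, -0.044, 0.47, 12, -51, 0, -0.044, 0.47, 12, -51, 0, -0.044, 0.47, 0, 0, -50, 0, 0.47, 0, 0, -50, 0, 0.47, 0, 0, -50, 0, 0.47, 0, 0, -40, 0, 0.47, 0, 0, 0, 0, 0.47])

```text
clock: 2.85
eef_pos: [493.0, -362.2, 107.6]
eef_rot: [-3.136, -0.002, 1.262]
wrist_force: [0.4, -0.8, 0.9]
finger_gap: 49.8
finger_force: 0.0
```

Call:
step_arm(series=[0, 0, -14, 0, 0.47, 0, 0, -12, 0, 0.47, 0, 0, 0, 0, 0.47, 0, 0, 0, 0, 0.47, 0, 0, 0, 0, 0.47])

```text
clock: 3.48
eef_pos: [494.3, -363.4, 85.0]
eef_rot: [3.141, 0.0, 1.262]
wrist_force: [0.1, -0.2, 0.2]
finger_gap: 49.6
finger_force: 0.0
```

Run:
```python
from h import *
s=manip.read_state(); print(s['eef_pos'],s['eef_rot'],s['wrist_force'])
i,p,d=shot('scene'); cv2.imwrite('pics/s1.png',p)
```

```text
[ 494.33937522 -363.35732533   85.04350783] [3.14073956e+00 3.65461066e-04 1.26182816e+00] [ 0.09930269 -0.20834544  0.22682426]
```

View pics/s1.png

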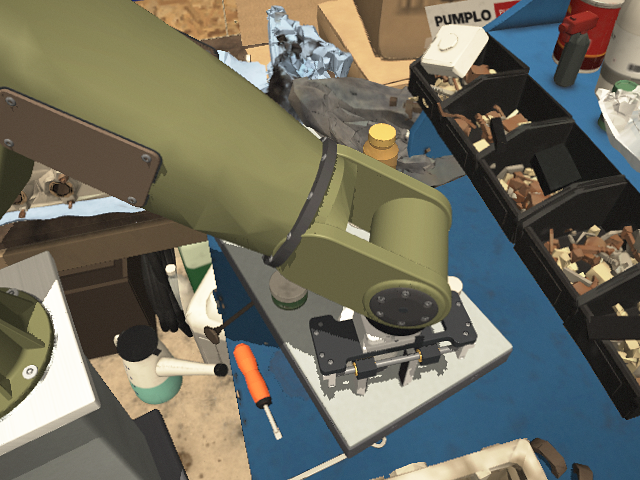

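The scene view shows the hand open behind the piston, around (390,345), clear of the bins and the engine. Next I close up to the piston slowly.

Call:
step_arm(series=[1.2, 4, -4, 0, 0.47, 1.2, 4, 0, 0, 0.47, 1.2, 4, 0, 0, 0.47, 1.2, 4, 0, 0, 0.47, 1.2, 4, 0, 0, 0.47, 1.2, 4, 0, 0, 0.47, 1.2, 4, 0, 0, 0.47, 1.2, 4, 0, 0, 0.47, 1.2, 4, 0, 0, 0.47, 1.2, 4, 0, 0, 0.47])

```text
clock: 4.78
eef_pos: [506.2, -323.0, 80.5]
eef_rot: [3.142, 0.0, 1.262]
wrist_force: [-0.6, -1.9, -0.0]
finger_gap: 49.8
finger_force: 1.0
```

Call:
step_arm(series=[2.5, 8, 0, 0, 0.47, 2.5, 8, 0, 0, 0.47, 2.5, 8, 0, 0, 0.47, 2.5, 8, 0, 0, 0.47, 2.5, 8, 0, 0, 0.47, 2.5, 8, 0, 0, 0.47, 2.5, 8, 0, 0, 0.47])

```text
clock: 5.65
eef_pos: [523.8, -266.7, 80.5]
eef_rot: [3.142, 0.0, 1.262]
wrist_force: [0.2, -2.6, 0.9]
finger_gap: 49.6
finger_force: 1.0
```

Run:
```python
from h import *
s=manip.read_state(); print(s['eef_pos'],s['wrist_force'])
i=manip.camera_info('wrist'); print(i)
i,p,d=shot('top'); cv2.imwrite('a.png',p)
j,q,e=shot('wrist'); cv2.imwrite('pics/tw1.png',cv2.resize(np.hstack([p,q]),(800,300)))
```

```text
[ 523.79785612 -266.69110065   80.48664388] [ 0.18488852 -2.5880165   0.94898114]
{'fovy': 59.81751229522371, 'cx': 319.93740307683385, 'cy': 237.41396803104055, 'k1': -0.03176504778591886, 'eye': array([ 544.30874518, -202.98912648,  234.79634397]), 'orientation': array([ 2.91108598e+00,  3.34040382e-04, -3.09353021e-01])}
```

View pics/tw1.png

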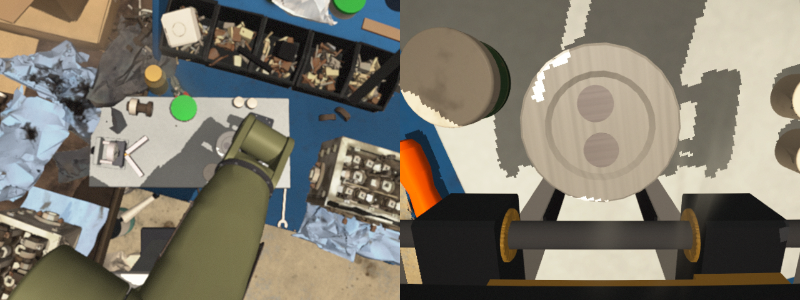

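The wrist view shows the piston centred between the fingers, with the small tin to its left.

```bash
cat > w.py <<'E'
from h import *
s=manip.read_state(); i,q,e=shot('wrist'); C=cloud(i,e); Z=C[...,2]
def fit(lo,hi,z,n):
    m=((Z>lo)&(Z<hi)).astype(np.uint8)*255; m=cv2.morphologyEx(m,cv2.MORPH_OPEN,np.ones((5,5)))
    for c in cv2.findContours(m,0,cv2.CHAIN_APPROX_NONE)[0]:
        if cv2.contourArea(c)<1500: continue
        P=plane(i,c.reshape(-1,2),z)[:,:2].astype(np.float32); (x,y),r=cv2.minEnclosingCircle(P)
        print(n,round(x,1),round(y,1),'r',round(r,1),'px',c.reshape(-1,2).min(0),c.reshape(-1,2).max(0))
print(s['clock'],s['eef_pos'].round(1),s['eef_rot'][2].round(3),s['wrist_force'].round(1))
fit(90,100,95,'z95'); fit(77,88,82,'z82')
E
python3 w.py
```

```text
5.75 [ 523.9 -266.2   80.4] 1.263 [-0.   0.6  0.7]
z95 536.4 -227.3 r 48.6 px [192  67] [448 321]
z82 462.0 -170.8 r 29.0 px [ 0 42] [154 202]
```

Call:
step_arm(series=[2.5, 7.8, 0, 0, 0.47, 2.5, 7.8, 0, 0, 0.47, 2.5, 7.8, 0, 0, 0.47, 2.5, 7.8, 0, 0, 0.47, 2.5, 7.8, 0, 0, 0.47, 2.5, 7.8, 0, 0, 0.47, 2.5, 7.8, 0, 0, 0.47, 1, 7.8, 0, 0.045, 0.47, 1, 7.8, 0, 0.045, 0.47, 1, 7.8, 0, 0.045, 0.47, 0, 8, 0, 0.058, 0.47, 0, 8, 0, 0.058, 0.47, 0, 8, 0, 0.058, 0.47])

```text
clock: 7.42
eef_pos: [544.2, -164.7, 80.5]
eef_rot: [3.141, 0.0, 1.574]
wrist_force: [-0.1, -2.0, -1.3]
finger_gap: 50.0
finger_force: 0.7
```

```bash
python3 w.py
```

```text
7.425 [ 544.2 -164.7   80.5] 1.574 [-0.1 -2.  -1.3]
z95 544.3 -124.1 r 48.4 px [193  69] [448 322]
z82 461.4 -165.1 r 28.7 px [ 43 254] [180 329]
z82 648.2 -86.2 r 37.9 px [510   0] [639 211]
```

Call:
step_arm(series=[-1.3, 7.2, 0, 0.035, 0.47, -1.3, 7.2, 0, 0.035, 0.47, -1.3, 7.2, 0, 0.035, 0.47, -1.3, 7.2, 0, 0.035, 0.47, -3, 6.8, 0, 0, 0.47, -3, 6.8, 0, 0, 0.47, -3, 6.8, 0, 0, 0.47, -3, 6.8, 0, 0, 0.47, -3, 6.8, 0, 0, 0.47, -4.4, 6.4, 0, -0.026, 0.47, -4.4, 6.4, 0, -0.026, 0.47])

```text
clock: 8.85
eef_pos: [514.8, -89.2, 80.5]
eef_rot: [3.142, 0.0, 1.657]
wrist_force: [0.5, -2.0, 0.6]
finger_gap: 50.1
finger_force: 1.2
```

```bash
cat >> w.py <<'E'
cv2.imwrite('pics/w_%d.png'%round(s['clock']*10),q)
# V arms inner faces
m=((Z>77)&(Z<90)).astype(np.uint8)*255
for c in cv2.findContours(cv2.morphologyEx(m,cv2.MORPH_OPEN,np.ones((3,3))),0,cv2.CHAIN_APPROX_NONE)[0]:
    if cv2.contourArea(c)<600: continue
    P=plane(i,c.reshape(-1,2),84)[:,:2].astype(np.float32); print('rect',[np.round(k,1) for k in cv2.minAreaRect(P)],cv2.boundingRect(c))
E
python3 w.py; ls pics
```

```text
8.85 [514.8 -89.2  80.5] 1.657 [ 0.5 -2.   0.6]
z95 511.9 -48.9 r 48.4 px [192  69] [448 323]
z82 634.8 -73.5 r 24.6 px [562 240] [639 351]
rect [array([624.5, -75. ]), array([30.8, 47.1]), np.float64(15.4)] (562, 240, 78, 112)
rect [array([557.9,  22.6]), array([17.6,  9.3]), np.float64(5.7)] (450, 0, 53, 31)
s1.png
scene0.png
top0.png
tw1.png
vcrop.png
w_88.png
```

Call:
step_arm(series=[-4.4, 5.8, 0, -0.03, 0.47, -4.8, 5.8, 0, -0.045, 0.47, -4.8, 5.8, 0, -0.055, 0.47, -4.8, 5.8, 0, -0.055, 0.47, 0, 1, 0, 0, 0.47])

```text
clock: 9.52
eef_pos: [496.0, -65.1, 80.4]
eef_rot: [-3.141, -0.0, 1.474]
wrist_force: [-0.6, -2.2, -0.2]
finger_gap: 49.7
finger_force: 1.0
```

```bash
python3 w.py
```

```text
9.525 [496.  -65.1  80.4] 1.474 [-0.6 -2.2 -0.2]
z95 500.2 -24.9 r 48.4 px [192  69] [448 323]
z82 621.9 -75.5 r 19.1 px [605 263] [639 351]
z82 551.7 35.0 r 17.7 px [408   0] [499  71]
z82 464.0 44.3 r 17.4 px [149   0] [240  68]
rect [array([614.8, -74.9]), array([14.3, 37.7]), np.float64(5.0)] (604, 263, 36, 89)
rect [array([551.3,  34.5]), array([14.1, 33.2]), np.float64(39.0)] (408, 0, 92, 73)
rect [array([464.2,  43.8]), array([32.3, 14.3]), np.float64(39.2)] (149, 0, 92, 69)
```

Call:
step_arm(series=[0.8, 5.5, 0, 0, 0.47, 0.8, 5.5, 0, 0, 0.47, 0.8, 5.5, 0, 0, 0.47, 0.8, 5.5, 0, 0, 0.47, -0.6, -6, 0, 0, 0.47, -0.7, -7, 0, 0, 0.47, -0.7, -7, 0, 0, 0.8, 0, 0, 0, 0, 0.95, 0, 0, 0, 0, 0.95, 0, 0, 0, 0, 0.95, 0, 0, 0, 0, 0.95])

```text
clock: 10.95
eef_pos: [497.5, -63.3, 80.4]
eef_rot: [-3.142, -0.0, 1.474]
wrist_force: [0.2, -0.1, 0.2]
finger_gap: 5.4
finger_force: 0.0
```

```bash
python3 w.py
```

```text
10.95 [497.5 -63.3  80.4] 1.474 [ 0.2 -0.1  0.2]
z95 504.3 2.8 r 43.6 px [188   0] [453 268]
z82 620.4 -74.0 r 19.6 px [601 263] [639 351]
z82 550.5 35.9 r 19.1 px [397   0] [494  77]
z82 465.0 45.1 r 18.6 px [146   0] [241  74]
rect [array([615.5, -72.8]), array([16. , 38.3]), np.float64(5.0)] (600, 261, 40, 91)
rect [array([550.4,  35.8]), array([14.1, 36.4]), np.float64(38.3)] (396, 0, 99, 79)
rect [array([465.3,  44.8]), array([35.2, 14. ]), np.float64(39.3)] (145, 0, 98, 76)
```

Call:
step_arm(series=[0.5, 5, 0, 0, 0.95, 0.4, 4, 0, 0, 0.95, 0.2, 2, 0, 0, 0.95, 0.2, 2, 0, 0, 0.95, 0.2, 2, 0, 0, 0.95, 0.2, 2, 0, 0, 0.95])

```text
clock: 11.75
eef_pos: [499.2, -46.4, 80.4]
eef_rot: [-3.142, 0.0, 1.474]
wrist_force: [-0.1, -2.0, -0.1]
finger_gap: 4.5
finger_force: 1.0
```

Call:
step_arm(series=[0.1, 0.7, 0, 0, 0.95, 0.1, 0.7, 0, 0, 0.95, 0.1, 0.7, 0, 0, 0.95, 0.1, 0.7, 0, 0, 0.95])

```text
clock: 12.25
eef_pos: [499.6, -43.6, 80.5]
eef_rot: [3.142, 0.0, 1.474]
wrist_force: [0.1, -1.3, -0.3]
finger_gap: 4.7
finger_force: 1.0
```

Call:
step_arm(series=[0.05, 0.5, 0, 0, 0.95, 0.05, 0.5, 0, 0, 0.95, 0.05, 0.5, 0, 0, 0.95, 0.05, 0.5, 0, 0, 0.95])

```text
clock: 12.75
eef_pos: [499.8, -41.6, 80.4]
eef_rot: [-3.142, -0.0, 1.474]
wrist_force: [-0.3, -1.9, 0.2]
finger_gap: 5.0
finger_force: 1.0
```

Call:
step_arm(series=[0.05, 0.4, 0, 0, 0.95, 0.05, 0.4, 0, 0, 0.95, 0.05, 0.4, 0, 0, 0.95])

```text
clock: 13.12
eef_pos: [500.0, -40.4, 80.4]
eef_rot: [-3.142, -0.0, 1.474]
wrist_force: [-0.4, -3.1, -0.3]
finger_gap: 4.4
finger_force: 1.0
```

Call:
step_arm(series=[0.03, 0.3, 0, 0, 0.95, 0.03, 0.3, 0, 0, 0.95])

```text
clock: 13.38
eef_pos: [500.0, -39.8, 80.5]
eef_rot: [3.142, 0.0, 1.474]
wrist_force: [-0.6, -1.8, -0.3]
finger_gap: 4.6
finger_force: 1.0
```

Call:
step_arm(series=[0.03, 0.3, 0, 0, 0.95, 0.03, 0.3, 0, 0, 0.95, 0.03, 0.3, 0, 0, 0.95])

```text
clock: 13.75
eef_pos: [499.9, -39.5, 80.5]
eef_rot: [-3.141, 0.001, 1.474]
wrist_force: [-3.3, -9.3, 1.8]
finger_gap: 4.9
finger_force: 4.7
```

Call:
step_arm(series=[0, 0.1, 0, 0, 0.95, 0, 0, 0, 0, 0.95])

```text
clock: 14.0
eef_pos: [499.9, -39.4, 80.4]
eef_rot: [-3.141, 0.001, 1.474]
wrist_force: [-3.4, -9.0, 2.1]
finger_gap: 4.6
finger_force: 4.4
```

```bash
python3 w.py; python3 -c "
from h import *
s=manip.read_state();print(s['wrist_force'],s['moment'])"
```

```text
14.0 [499.9 -39.4  80.4] 1.474 [-3.4 -9.   2.1]
z95 505.1 12.4 r 45.6 px [191  39] [450 310]
z82 540.8 48.9 r 35.0 px [331   0] [488 147]
z82 478.1 55.5 r 35.0 px [151   0] [312 143]
rect [array([ 618.7, -100. ]), array([24.5, 21.1]), np.float64(84.6)] (592, 396, 48, 50)
rect [array([619.1, -59.1]), array([15.2, 18. ]), np.float64(5.2)] (602, 310, 38, 42)
rect [array([540.5,  49. ]), array([13.5, 68.7]), np.float64(39.1)] (329, 0, 161, 148)
rect [array([478.1,  55.7]), array([68.6, 13.4]), np.float64(38.5)] (151, 0, 163, 145)
[-2.00475314 -8.59486876  0.8817901 ] [-1.56965511  0.56689212  0.05994885]
```

Call:
step_arm(series=[0, 0.2, 0, 0, 0.95, 0, 0, 0, 0, 0.95])

```text
clock: 14.3
eef_pos: [499.8, -39.4, 80.4]
eef_rot: [-3.141, 0.001, 1.474]
wrist_force: [-2.8, -10.1, 2.8]
finger_gap: 5.0
finger_force: 5.1
```

Call:
step_arm(series=[0, 0.1, 0, 0, 0.95, 0, 0, 0, 0, 0.95, 0, 0, 0, 0, 0.95, 0, 0, 0, 0, 0.95, 0, 0, 0, 0, 0.95, 0, 0, 0, 0, 0.95, 0, 0, 0, 0, 0.95, 0, 0, 0, 0, 0.95])

```text
clock: 15.3
eef_pos: [499.8, -39.4, 80.5]
eef_rot: [-3.141, 0.001, 1.474]
wrist_force: [-4.1, -11.2, 2.1]
finger_gap: 4.8
finger_force: 5.4
```

Call:
step_arm(series=[-0.1, -1, 0, 0, 0.95, -0.2, -2, 0, 0, 0.95, -1, -8, 0, 0, 0.95, -2, -20, 0, 0, 0.95, 0, -10, 20, 0, 0.95, 0, 0, 50, 0, 0.95, 0, 0, 0, 0, 0.95, 0, 0, 0, 0, 0.95])

```text
clock: 16.3
eef_pos: [496.5, -79.6, 149.8]
eef_rot: [-3.141, -0.0, 1.474]
wrist_force: [-0.0, -0.3, -0.9]
finger_gap: 4.6
finger_force: 0.0
```

```bash
cat >> w.py <<'E'
cv2.imwrite('pics/final.png',q)
E
python3 w.py
```

```text
16.3 [496.5 -79.6 149.8] 1.474 [-0.  -0.3 -0.9]
z95 505.4 14.2 r 43.8 px [228   0] [410 172]
z82 649.0 -84.6 r 39.0 px [526 177] [639 309]
z82 643.5 26.3 r 22.3 px [555   0] [626  69]
z82 550.6 37.0 r 19.3 px [376   0] [437  63]
z82 465.1 46.1 r 19.0 px [199   0] [261  61]
rect [array([641.9, -84.1]), array([63.9, 76.2]), np.float64(4.5)] (525, 177, 115, 133)
rect [array([646. ,  24.8]), array([32.2, 43.9]), np.float64(85.8)] (554, 0, 86, 70)
rect [array([550.4,  37. ]), array([13.2, 38.1]), np.float64(37.0)] (375, 0, 64, 64)
rect [array([465.8,  45.8]), array([37.7, 13.4]), np.float64(39.9)] (199, 0, 65, 62)
```

View pics/final.png

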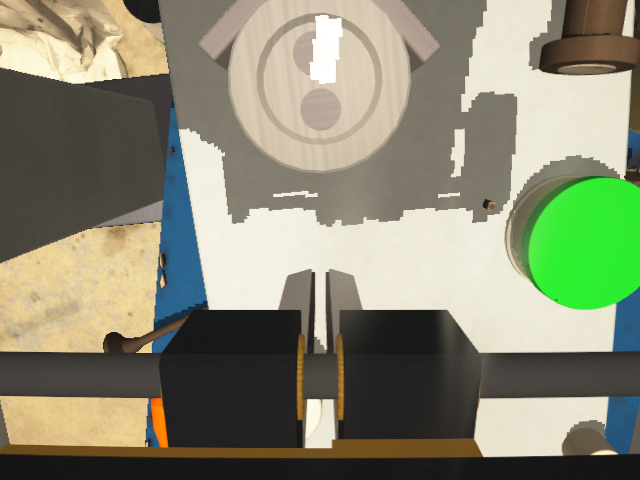

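The piston sits at (320,80), touching both V arms symmetrically, and the hand is clear, so I'm handing in.

```bash
python3 -c "
from cell import manip
print(manip.sign_off())"
```

```text
the job is handed in; nothing more can be done
None
```

The piston is seated against both faces of the comparator's V; I pressed it there for about a second at roughly 10 to 12 N (wrist reading), took the hand clear, and handed the job in at about 16 s, with no verdict returned.

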